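Unlock the lid stay and shut the tea bin

ROBOT

A 6-joint arm with a two-finger parallel gripper is mounted at the origin on the work surface. World frame = base frame: x ahead of the robot, y to its left, z up, the work surface at z = 0. Lengths are in mm, angles in degrees, forces in N, time in s.
With the tool pointing down it reaches from about 350 to 975 mm from the base axis. Payload 7.1 kg.
Tool frame: the origin (TCP) lies midway between the tips of the shut fingers; the grasp point (between the pads) lies grip_depth behind it (grip_depth is the distance from the TCP to the grasp point, in mm); x points along the fingers, z is the direction in which the jaws open and shut, and the axes are right-handed (so a half turn about x gives the same grasp; the last joint's range is limited). The gripper opens to 88 mm and grips with 3 to 60 N. Pads are 20 mm wide; open, the fingers measure 115 mm over their backs; the gripper's body (75 mm by 178 mm) begins 61 mm behind the grasp point.
Start: joints at [-78.037, 24.242, 93.386, -0, 62.372, -1.089], TCP at [141.166, -608.832, 222.675] pointing down, gripper open.
Joint ranges: [-172.04, 172.04], [-51.8, 120.97], [4.93, 147.93], [-75.15, 255.16], [6.16, 154.13], [-145.62, 145.62]. Speed limits (degrees/s): [136.94, 136.94, 172.46, 180, 180, 180].

INTERFACE

Orientations are given as [roll, pitch, yaw] about the fixed x, y, z axes, in that order (R = Rz(yaw) Ry(pitch) Rx(roll)).
In Python, from rig import * gives the robot as it stands.
- The arm moves only by the tool play_rows, never from a script. Its argument "increments" is a list of rows, each an object with "hand": the finger opening in mm, from 0 to 87.8; "slide": the shift along the tool's x, y, z in units of 30 mm (1.0 is 30 mm), a list of three; "roll": the turn about the tool's x in degrees. In form: [{"hand": hand, "slide": [tx, ty, tz], "roll": roll}, ...]. A call has 1 to 20 rows; each row is the pose to reach, as a shift and turn from the pose measured when the call began, along the tool's axes at that moment; what a row does not reach only later rows make up. A row lasts 1/10 s, in which the tool goes at most 50 mm and 8.59 degrees, less where a joint would pass 70% of its speed; a pose out of reach is approached as far as the arm can. A call with a gripper value outside its range is refused whole. The fingers move at their own pace and stop on an object; the grip force is fixed at half the most. Time passes only in rows, so rows that repeat a pose let the fingers close. It gives the time, the measured TCP pose, the force and the opening at its end, in the units of the state.
- sense(): the state, without advancing time (a new reading comes with each control period).
- get_image(name): name is "scene" or "top" or "wrist"; returns (picture, depth): 384x512x3 uint8, blue, green, red; 384x512 float32, mm along the optical axis (not along the pixel's ray), 0 where there is no reading.
- calibration(name): a dict with "fx", "fy", "cx", "cy" (pixels), "world_to_cam" (4x4, takes a point from world to camera coordinates); the wrist camera has in their place "tool_from_camera" (4x4, takes a point from camera to tool coordinates, whose origin is the TCP and whose axes are the tool frame's). Camera axes: x right, y up, looking along -z (the intrinsics and any distortion apply to the point x, -y, -z); pixel columns grow to the right and rows downward; lengths in mm; the calibration is good to about 2 mm. A picture is of the moment at which its call begins: read the wrist's pose just before it. calibration takes no time and is no camera call.
- close_job(): hands the job in, once; it reports no verdict.
Trained networks look in the newest picture that a camera, given by its name, has taken for a name from the list of things; names that differ only in an ending like _2 or _b are one class to them, and where a whole thing is asked for, a point or a joint stands for the part that bears it (a point fixed in the world has none). Each returns a list of dicts, best first, with "conf" (0 to 1); they miss things now and then, are a little off and sometimes report something else, mostly with a low value. They report only what shows in the picture. A call takes as long as a camera call.
- spot_in(thing, camera): "rect" ([left, top, width, height] in pixels, round what is visible of it).
- silhouettes(thing, camera): "pixels" (384x512 bool, what is visible of it) and "rect" ([left, top, width, height] in pixels, round what is visible of it).
- tip_of(thing, camera): "uv" ([column, row] in pixels: a listed point, or the origin of a listed thing).
The state is a dict: "time_s": time; "qpos": joint angles; "dq": joint speeds; "effort": joint torques, N m; "tool_pos": TCP position; "eef_rot": TCP orientation; "force": force on the tool from outside, world axes, zero at the start; "ft_torque": the same for the moment, N m; "width": finger opening in mm.
Only numpy, scipy, OpenCV 4.12 (cv2) and the standard library are available. Lean on these libraries where they do the work, as an engineer would, in place of code of your own. Each camera call takes 0.05 s, during which the arm holds its last target.

TASK

The lid of one wooden tea bin on the bar stands open, locked by the folding steel stay on the bin's side. Lift the stay's knee by its cross bar up past centre so that the stay unlocks, then lower the lid until it is fully shut, gently, without slamming it.

Things in the scene. Friction and masses are not known exactly. Their poses are not given: they have to be found in the camera images.
- release_bar (a point): steel cross bar, 18 mm thick, 80 long, at the stay's knee, sticking out of the open bin's right side (-y side), 124 mm above the table. Point: on its axis, 24 mm from the free end; y runs along it to the bin. Rigid with the lower arm, whose pivot axis (parallel) lies 85 mm along +x: it moves only on that arc, up and towards the robot. 25 to 45 mm of lift, under 20 N, unlocks it; it stays put
- lid_lip (a point): point on the outer (upper) face of the open lid (wood, 235 long, 250 wide, 10 mm thick), mid-width, 25 mm from its free front edge: push here. Axes turn with the lid: z out of the face, y along the hinge, x to the hinge, whose axis lies 210 mm along +x and 10 mm along -z, on the far rim. Bin: fixed, 220 deep, 260 wide, 130 mm high, yaw up to 17 degrees. Its twin beside it is shut already
- stay_knee (a joint): bend of the stay's knee, rad: -0.16 at the start (locked: the knee sags below the straight line onto its stop, so the lid cannot be pushed down), 0 with both arms in line (centre), positive once lifted past centre, about 1.8 when the lid is shut
- lid (a joint): opening angle of the lid, rad: 0 shut flat on the rim, 1.0 at the start. The stiff hinge keeps the lid where it is left, even with the stay unlocked; pushing it down at the lip takes under 10 N

How it is judged:
By the outcome, as a careful person would: the job done as asked, in the order asked, and still so for the second after the job is handed in, with the robot touching nothing.
It also fails if it takes over 56 s, if anything falls off the work surface, if the arm or the gripper's body presses on something with over 40 N, if the wrist force passes 120 N, or if a joint passes its speed limit or range.

## Working session

There is one attempt and no reset: what is moved stays moved. The work goes in short steps, Python scripts to look and compute and a tool call to move; the robot and the scene stay as the last step left them, time stands still between calls to the robot, and variables do not carry over. Pictures are saved under pics/ and viewed, and the job is handed in when it is done.

Besides the shell and the picture viewer there is one more tool, called after "Request:" by a JSON object that holds its "fn" and its "kwargs". play_rows: Moves the arm, as the interface text tells. Its arguments: {"type":"object","properties":{"increments":{"type":"array"}},"required":["increments"]}

```bash
mkdir -p pics; ls
cat > h.py <<'E'
from rig import *
import numpy as np, cv2
from scipy.spatial.transform import Rotation as R
def toolT(s):
    T=np.eye(4);T[:3,:3]=R.from_euler('xyz',s['eef_rot'],degrees=True).as_matrix();T[:3,3]=s['tool_pos'];return T
def cam2w(name,s=None):
    c=calibration(name)
    if name=='wrist': return toolT(s)@np.array(c['tool_from_camera'])
    return np.linalg.inv(np.array(c['world_to_cam']))
def px(name,u,v,d,s=None):
    c=calibration(name)
    x=(u-c['cx'])/c['fx']*d;y=(v-c['cy'])/c['fy']*d
    return (cam2w(name,s)@np.array([x,-y,-d,1]))[:3]
E
python3 - <<'E'
from h import *
s=sense();print(s)
for n in ['scene','top']:
    c=calibration(n);print({k:(np.round(v,3).tolist()) if not isinstance(v,str) else v for k,v in c.items()})
    im,d=get_image(n);cv2.imwrite(f'pics/{n}0.png',im);np.save(f'{n}0.npy',d)
    for t in ['release_bar','lid_lip']:
        for r in tip_of(t,n):
            u,v=r['uv'];dd=d[int(round(v)),int(round(u))];print(n,t,r,dd,px(n,u,v,dd))
        print(spot_in(t,n))
E
```

```text
pics
{'time_s': 0.0, 'qpos': array([-7.80362279e+01,  2.42859784e+01,  9.34306465e+01,  1.82945434e-03,
        6.23719072e+01, -1.08751678e+00]), 'dq': array([-0.04477237, -0.01926752, -0.01853614,  0.00591689, -0.03237445,
       -0.04126534]), 'effort': array([ 3.60288032e-03, -5.44614494e+01, -2.73669577e+01,  6.45785825e-02,
        2.26737431e-02, -1.39725112e-04]), 'tool_pos': array([ 141.07077224, -608.30656115,  221.89022557]), 'eef_rot': array([177.86447377,  89.91145305, 100.91491303]), 'force': array([-0.09151203, -0.51438585, -0.06122843]), 'ft_torque': array([ 0.01481726,  0.03029977, -0.04628347]), 'width': 88.02140640100477}
{'fx': 393.073, 'fy': 393.073, 'cx': 254.525, 'cy': 196.439, 'world_to_cam': [[0.384, 0.923, 0.015, -222.072], [-0.787, 0.319, 0.529, 322.937], [0.483, -0.215, 0.849, -1690.447], [0.0, 0.0, 0.0, 1.0]]}
scene release_bar {'uv': [139.0, 226.1], 'conf': 0.71} 1272.7484 [ 473.0945529  -363.61434644  130.69238468]
[{'rect': [130.9, 218.5, 32.9, 20.5], 'conf': 0.48}]
scene lid_lip {'uv': [192.4, 192.5], 'conf': 0.7} 1142.0616 [ 526.05112004 -178.74782329  301.33185703]
[]
{'fx': 441.475, 'fy': 441.475, 'cx': 251.416, 'cy': 192.739, 'world_to_cam': [[-0.008, -1.0, 0.018, -37.493], [0.981, -0.005, 0.195, -627.783], [-0.195, 0.02, 0.981, -1323.197], [0.0, 0.0, 0.0, 1.0]]}
top release_bar {'uv': [362.7, 243.4], 'conf': 0.83} 1421.4539 [ 471.53899804 -399.8448068     1.52688873]
[{'rect': [339.7, 201.5, 32.0, 61.6], 'conf': 0.63}]
top lid_lip {'uv': [305.9, 214.7], 'conf': 0.75} 1120.7848 [ 520.06520885 -174.54510917  313.3119772 ]
[{'rect': [257.5, 181.0, 97.4, 44.3], 'conf': 0.7}]
```

Run:
```python
import cv2
a=cv2.imread('pics/scene0.png');b=cv2.imread('pics/top0.png')
cv2.imwrite('pics/s1.png',cv2.resize(a[120:330,60:340],None,fx=2.8,fy=2.8,interpolation=2))
cv2.imwrite('pics/t1.png',cv2.resize(b[130:330,180:440],None,fx=2.9,fy=2.9,interpolation=2))
```

```text
(no output)
```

View pics/s1.png

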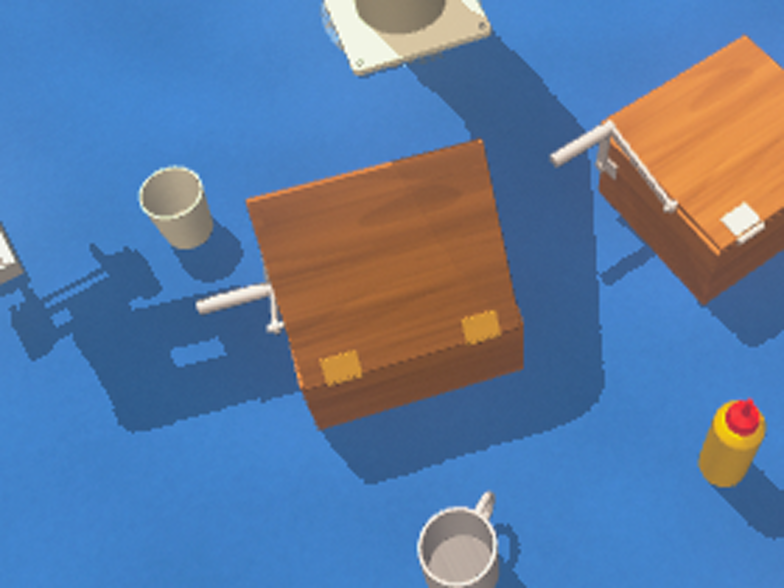

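View pics/t1.png

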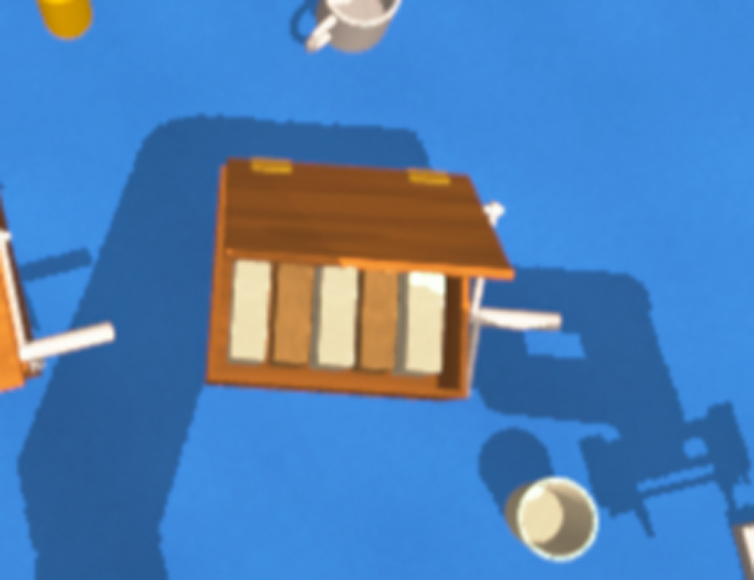

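View pics/scene0.png

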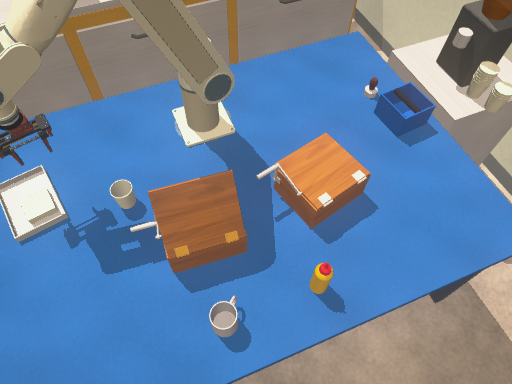

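Run:
```python
from h import *
a=cv2.imread('pics/top0.png');cv2.imwrite('pics/t2.png',cv2.resize(a[185:285,320:400],None,fx=6,fy=6,interpolation=cv2.INTER_NEAREST))
a2=cv2.imread('pics/scene0.png');cv2.imwrite('pics/s2.png',cv2.resize(a2[205:255,120:185],None,fx=10,fy=10,interpolation=cv2.INTER_NEAREST))
for n in ['top','scene']:
    get_image(n)
    d=np.load(n+'0.npy');im=cv2.imread(f'pics/{n}0.png')
    for r in silhouettes('release_bar',n):
        m=r['pixels'];print(n,r['conf'],r['rect'],m.sum())
        vs,us=np.nonzero(m)
        P=np.array([px(n,u,v,d[v,u]) for v,u in zip(vs,us)])
        o=np.argsort(P[:,1])
        for i in o[::4]: print(us[i],vs[i],P[i].round(0),im[vs[i],us[i]])
```

```text
top 0.81 [340.9, 202.4, 34.9, 62.2] 274
365 243 [ 473. -408.   -1.] [169 144 136]
371 243 [ 462. -390.  129.] [163 144 142]
371 239 [ 473. -388.  137.] [205 219 233]
370 240 [ 471. -386.  133.] [226 237 247]
369 238 [ 477. -384.  132.] [173 176 190]
368 240 [ 471. -382.  128.] [231 241 248]
368 242 [ 465. -381.  130.] [171 183 197]
367 241 [ 468. -378.  130.] [229 240 245]
367 242 [ 465. -377.  134.] [187 201 211]
366 241 [ 468. -374.  132.] [228 239 244]
365 242 [ 465. -372.  131.] [196 207 216]
364 240 [ 471. -369.  130.] [241 248 252]
363 238 [ 477. -367.  129.] [196 207 224]
362 237 [ 480. -364.  129.] [161 149 151]
362 239 [ 474. -363.  132.] [231 241 249]
361 237 [ 480. -361.  129.] [164 156 164]
361 239 [ 474. -360.  134.] [233 243 250]
360 241 [ 468. -358.  128.] [241 248 252]
359 237 [ 480. -355.  131.] [171 169 181]
359 242 [ 465. -353.  134.] [222 230 240]
358 241 [ 468. -351.  131.] [239 247 251]
357 242 [ 466. -350.  125.] [212 221 233]
357 238 [ 477. -348.  135.] [217 229 241]
345 234 [ 503. -346.   -6.] [187 166 163]
356 238 [ 476. -344.  138.] [219 231 242]
345 242 [ 
[... 3069 characters left out ...]
. -323.  127.] [201 214 226]
152 223 [ 478. -322.  132.] [222 233 241]
153 224 [ 480. -320.  126.] [190 204 219]
154 225 [ 483. -318.  123.] [141 149 162]
153 221 [ 472. -317.  131.] [149 157 169]
155 225 [ 483. -315.  121.] [125 129 139]
157 235 [ 571. -314.  212.] [233 241 242]
158 237 [ 577. -313.  208.] [185 199 216]
157 232 [ 553. -312.  196.] [203 217 229]
158 235 [ 572. -311.  211.] [237 243 242]
159 237 [ 578. -311.  208.] [136 145 156]
158 233 [ 562. -310.  205.] [159 169 186]
158 232 [ 554. -310.  196.] [150 163 177]
159 235 [ 570. -309.  205.] [206 210 211]
155 218 [ 458. -308.  121.] [133 141 153]
157 225 [ 504. -308.  152.] [201 215 228]
158 228 [ 525. -307.  170.] [127 136 148]
```

View pics/t2.png

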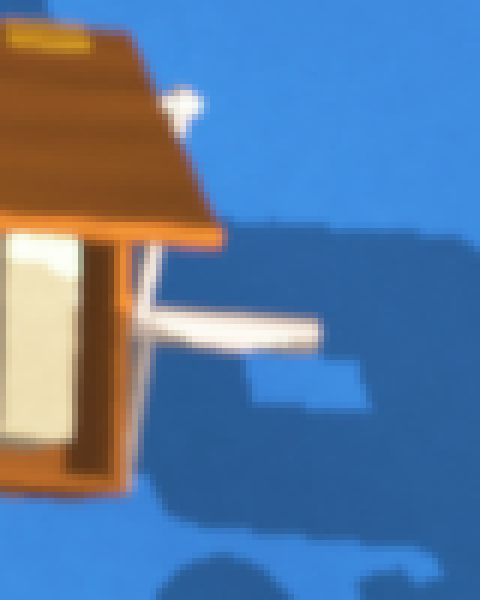

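View pics/s2.png

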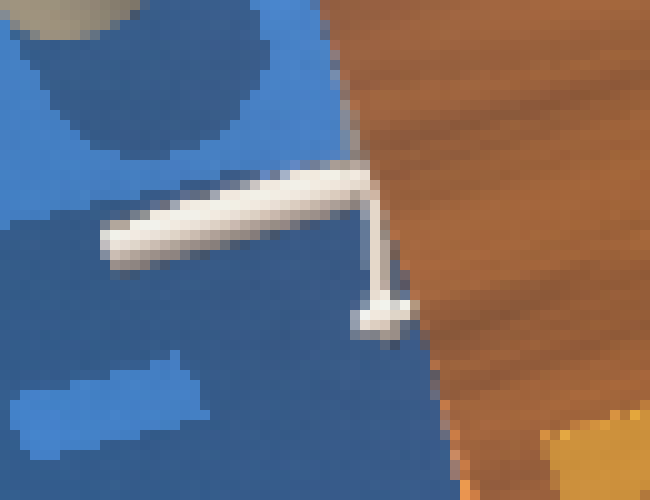

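Run:
```python
from h import *
import rig
print([n for n in dir(rig) if not n.startswith('_')])
print(getattr(rig,'grip_depth',None))
s=sense();print(toolT(s)[:3,:3].round(3),s['time_s'],s['tool_pos'])
d=np.load('scene0.npy')
get_image('scene')
for t in ['lid','lid_lip']:
  for r in silhouettes(t,'scene'):
    m=cv2.erode(r['pixels'].astype(np.uint8),np.ones((5,5)));vs,us=np.nonzero(m&(d>0))
    print(t,r['conf'],r['rect'],m.sum())
    if len(us)<50: continue
    P=np.array([px('scene',u,v,d[v,u]) for v,u in zip(vs,us)])
    for k in range(5):
        c=P.mean(0);n=np.linalg.svd(P-c,full_matrices=False)[2][2];n*=np.sign(n[2]);e=(P-c)@n
        P=P[abs(e)<max(2.5*e.std(),3)]
    print(len(P),c,n,e.std(),'open',np.arctan2(np.hypot(n[0],n[1]),n[2]),'yaw',np.degrees(np.arctan2(n[1],n[0])))
    print(P.min(0),P.max(0))
    yaw=np.arctan2(n[1],n[0]);ex=np.array([np.cos(yaw),np.sin(yaw),0]);ey=np.array([-ex[1],ex[0],0])
    xs=np.cross(ey,n)  # toward hinge (down slope)
    a=(P-c)@xs;b=(P-c)@ey
    print('xs',xs,'along',np.percentile(a,[0,1,99,100]),'across',np.percentile(b,[0,1,99,100]))
# cup height/loc
pts=np.array([px('scene',u,v,d[v,u]) for v in range(178,212) for u in range(106,140)])
p=pts[pts[:,2]>25];print('cup',p.min(0),p.max(0))
```

```text
['MotionError', 'calibration', 'close_job', 'get_image', 'grip_depth', 'sense', 'silhouettes', 'spot_in', 'tip_of']
18.700000000000003
[[ 0.     0.974  0.226]
 [-0.     0.226 -0.974]
 [-1.     0.     0.   ]] 0.7 [ 141.18324795 -608.8323425   222.70894706]
lid 0.87 [148.0, 173.3, 96.6, 85.6] 5197Traceback (most recent call last):
  File "<stdin>", line 13, in <module>
  File "h.py", line 13, in px
    return (cam2w(name,s)@np.array([x,-y,-d,1]))[:3]
            ~~~~~^^^^^^^^
  File "h.py", line 7, in cam2w
    c=calibration(name)
ValueError: time passes only in moves, steps and waits
```

```bash
cat > h.py <<'E'
from rig import *
import numpy as np, cv2, functools
from scipy.spatial.transform import Rotation as R
cal=functools.cache(calibration)
def toolT(s):
    T=np.eye(4);T[:3,:3]=R.from_euler('xyz',s['eef_rot'],degrees=True).as_matrix();T[:3,3]=s['tool_pos'];return T
def cam2w(name,s=None):
    c=cal(name)
    if name=='wrist': return toolT(s)@np.array(c['tool_from_camera'])
    return np.linalg.inv(np.array(c['world_to_cam']))
def px(name,u,v,d,s=None):
    c=cal(name);u=np.asarray(u,float);v=np.asarray(v,float);d=np.asarray(d,float)
    x=(u-c['cx'])/c['fx']*d;y=(v-c['cy'])/c['fy']*d
    M=cam2w(name,s)
    return np.stack([x,-y,-d],-1)@M[:3,:3].T+M[:3,3]
def lidfit(name='scene',d=None):
    if d is None: _,d=get_image(name)
    for r in silhouettes('lid',name)[:1]:
        m=cv2.erode(r['pixels'].astype(np.uint8),np.ones((5,5)));vs,us=np.nonzero(m*(d>0))
        P=px(name,us,vs,d[vs,us])
        for k in range(8):
            c=P.mean(0);n=np.linalg.svd(P-c,full_matrices=False)[2][2];n*=np.sign(n[2]);e=(P-c)@n
            P=P[abs(e)<max(2.5*e.std(),3)]
        yaw=np.arctan2(n[1],n[0]);print('conf',r['conf'],len(P),'c',c.round(1),'n',n.round(3),'std',e.std().round(2),'open',np.arctan2(np.hypot(n[0],n[1]),n[2]).round(3),'yaw',np.degrees(yaw).round(2))
        return r,P,c,n
E
python3 - <<'E'
from h import *
d=np.load('scene0.npy');get_image('scene')
r,P,c,n=lidfit('scene',d)
yaw=np.arctan2(n[1],n[0]);ex=np.array([np.cos(yaw),np.sin(yaw),0]);ey=np.array([-ex[1],ex[0],0])
xs=np.cross(ey,n); xs*=np.sign(xs[0])
vs,us=np.nonzero(r['pixels']);Q=px('scene',us,vs,d[vs,us]);Q=Q[abs((Q-c)@n)<6]
a=(Q-c)@xs;b=(Q-c)@ey
print('xs',xs,'along',np.percentile(a,[0,1,99,100]),'across',np.percentile(b,[0,1,99,100]))
for k in (-100,-50,0,50,100):
    q=abs(b-k)<8; print(k,a[q].min(),a[q].max())
for k in (-100,-50,0,50,80):
    q=abs(a-k)<8; print(k,b[q].min(),b[q].max())
v,u=np.mgrid[178:212,106:140];p=px('scene',u.ravel(),v.ravel(),d[178:212,106:140].ravel())
p=p[p[:,2]>25];print('cup',p.min(0),p.max(0))
E
```

```text
conf 0.66 4999 c [ 564.  -180.9  238.5] n [ 0.839 -0.062  0.54 ] std 1.92 open 1.0 yaw -4.26
xs [ 0.53854495 -0.04009677 -0.8416422 ] along [-112.91796583 -109.94383256  119.85671381  126.56091929] across [-125.21059085 -118.68890823  123.53146308  127.55372354]
-100 -112.9179658335311 120.26321124141383
-50 -112.0330129542636 123.02605032009363
0 -111.986508803772 122.25712219097336
50 -111.77068032964029 121.1764396757234
100 -110.80505850553165 125.57861222106823
-100 -120.96601056242466 124.68703752869884
-50 -121.08323618271201 125.38160484262649
0 -119.99527741245562 125.30255487697852
50 -121.24861625892629 126.87765535761565
80 -122.0031015235948 127.52890243790907
cup [ 234.43899752 -430.20876462   25.00855824] [1156.35704232 -261.17069848 1267.21863478]
```

Request:
{"fn": "play_rows", "kwargs": {"increments": [{"hand":60,"slide":[0,1.6,-0.5],"roll":-8},{"hand":60,"slide":[0,3.1,-1.0],"roll":-16},{"hand":60,"slide":[0,4.6,-1.5],"roll":-24},{"hand":60,"slide":[0,6.1,-2.0],"roll":-32},{"hand":60,"slide":[0,7.6,-2.5],"roll":-40},{"hand":60,"slide":[0,9.1,-3.0],"roll":-48},{"hand":60,"slide":[0,10.5,-3.4],"roll":-56},{"hand":60,"slide":[0,11.05,-3.55],"roll":-64},{"hand":60,"slide":[0,11.05,-3.55],"roll":-72.7},{"hand":60,"slide":[0,11.05,-3.55],"roll":-72.7},{"hand":60,"slide":[0,11.8,-4.4],"roll":-72.7},{"hand":60,"slide":[0,12.55,-5.29],"roll":-72.7},{"hand":60,"slide":[0,12.55,-5.29],"roll":-72.7},{"hand":60,"slide":[0,12.55,-5.29],"roll":-72.7},{"hand":60,"slide":[0,12.55,-5.29],"roll":-72.7}]}}

```text
time_s: 2.4
tool_pos: [471.7, -370.2, 222.8]
eef_rot: [-73.1, 90.0, -77.5]
force: [0.1, -0.1, -1.2]
width: 59.8
```

Check with the wrist camera.

Run:
```python
from h import *
s=sense();print(toolT(s).round(3))
im,d=get_image('wrist');cv2.imwrite('pics/w1.png',im)
a,_=get_image('scene');cv2.imwrite('pics/s3.png',cv2.resize(a[60:300,40:300],None,fx=2.4,fy=2.4))
for r in silhouettes('release_bar','wrist')[:2]:
    m=r['pixels'];vs,us=np.nonzero(m&(d>0));P=px('wrist',us,vs,d[vs,us],s)
    P=P[(P[:,2]>110)&(P[:,2]<150)&(P[:,1]<-315)]
    print(r['conf'],len(P))
    for y in range(-395,-315,10):
        q=P[abs(P[:,1]-y)<5]
        if len(q): print(y,q[:,0].min().round(1),q[:,0].max().round(1),q[:,2].max().round(1), P[:,1].min().round(1))
print(tip_of('release_bar','wrist'))
```

```text
[[ 0.00000e+00  7.70000e-02  9.97000e-01  4.71657e+02]
 [-0.00000e+00  9.97000e-01 -7.70000e-02 -3.70160e+02]
 [-1.00000e+00 -0.00000e+00  0.00000e+00  2.22803e+02]
 [ 0.00000e+00  0.00000e+00  0.00000e+00  1.00000e+00]]
0.95 2271
-395 463.9 479.8 134.2 -394.0
-385 463.1 481.4 133.8 -394.0
-375 464.0 482.1 134.2 -394.0
-365 465.7 482.8 134.0 -394.0
-355 466.6 483.4 134.7 -394.0
-345 466.7 484.1 133.7 -394.0
-335 467.4 484.7 134.5 -394.0
-325 467.6 484.5 134.2 -394.0
[{'uv': [257.8, 189.8], 'conf': 0.62}]
```

View pics/w1.png

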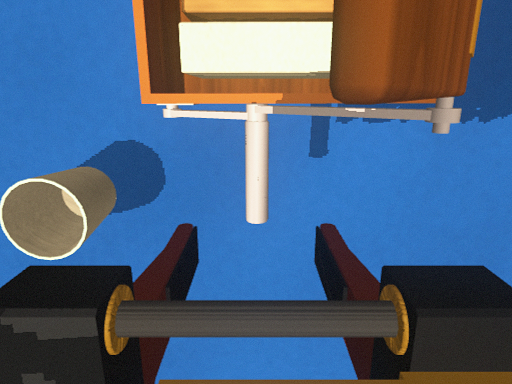

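View pics/s3.png

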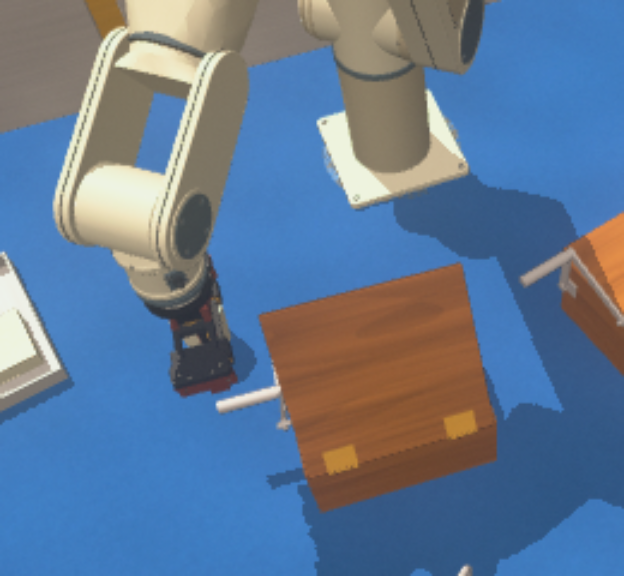

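Run:
```python
from h import *
s=sense();im,d=get_image('wrist')
for u in (165,168,172,176,190,205,220,235,245,270,320,360,400,430,440,450):
    col=[(d[v,u],v) for v in range(100,126) if d[v,u]>0]
    z=min(col); p=px('wrist',u,z[1],z[0],s); print(u,z[1],p.round(1))
```

```text
165 101 [ 413.  -295.7  131. ]
168 100 [ 415.1 -295.2  130.3]
172 102 [ 417.9 -296.8  131. ]
176 100 [ 420.9 -295.7  130.6]
190 102 [ 430.6 -297.8  130. ]
205 100 [ 441.6 -297.2  130.9]
220 101 [ 452.3 -298.7  131.3]
235 100 [ 463.  -298.9  130.8]
245 103 [ 469.9 -301.5  131.6]
270 111 [ 487.  -307.9  141.8]
320 114 [ 516.9 -310.7  166.9]
360 102 [ 494.2 -297.8  330.1]
400 100 [ 506.2 -298.7  315.6]
430 114 [ 565.  -312.1  207.5]
440 118 [ 567.9 -314.   211.9]
450 113 [ 572.1 -311.8  212.9]
```

Run:
```python
from h import *
s=sense();im,d=get_image('wrist')
for u in range(160,250,8):
    print(u,[px('wrist',u,v,d[v,u],s).round(0).tolist() for v in (106,109,112,114,116)])
cv2.imwrite('pics/w2.png',cv2.resize(im[90:140,140:300],None,fx=5,fy=5,interpolation=0))
```

```text
160 [[373.0, -301.0, -0.0], [372.0, -304.0, -2.0], [372.0, -307.0, -1.0], [372.0, -309.0, -0.0], [372.0, -311.0, 1.0]]
168 [[403.0, -300.0, 84.0], [403.0, -302.0, 87.0], [403.0, -305.0, 87.0], [403.0, -306.0, 87.0], [403.0, -308.0, 88.0]]
176 [[409.0, -301.0, 83.0], [410.0, -303.0, 86.0], [411.0, -305.0, 92.0], [411.0, -307.0, 93.0], [410.0, -308.0, 92.0]]
184 [[399.0, -303.0, 1.0], [399.0, -306.0, 0.0], [418.0, -305.0, 97.0], [418.0, -307.0, 97.0], [418.0, -309.0, 96.0]]
192 [[408.0, -303.0, -1.0], [408.0, -306.0, 0.0], [426.0, -306.0, 100.0], [426.0, -307.0, 101.0], [425.0, -309.0, 101.0]]
200 [[417.0, -304.0, 0.0], [416.0, -307.0, 1.0], [433.0, -306.0, 105.0], [433.0, -308.0, 106.0], [432.0, -309.0, 103.0]]
208 [[425.0, -305.0, -1.0], [425.0, -308.0, 1.0], [440.0, -306.0, 108.0], [440.0, -308.0, 109.0], [439.0, -310.0, 109.0]]
216 [[434.0, -305.0, 1.0], [434.0, -308.0, -0.0], [446.0, -307.0, 113.0], [446.0, -308.0, 114.0], [446.0, -310.0, 113.0]]
224 [[443.0, -306.0, -0.0], [442.0, -309.0, -1.0], [453.0, -307.0, 117.0], [453.0, -309.0, 115.0], [453.0, -310.0, 116.0]]
232 [[451.0, -307.0, -1.0], [451.0, -310.0, 0.0], [459.0, -308.0, 117.0], [459.0, -309.0, 120.0], [459.0, -310.0, 121.0]]
240 [[460.0, -307.0, 1.0], [460.0, -310.0, -1.0], [465.0, -308.0, 116.0], [465.0, -309.0, 125.0], [465.0, -311.0, 123.0]]
248 [[472.0, -304.0, 128.0], [472.0, -306.0, 129.0], [472.0, -308.0, 129.0], [471.0, -309.0, 129.0], [471.0, -311.0, 129.0]]
```

View pics/w2.png

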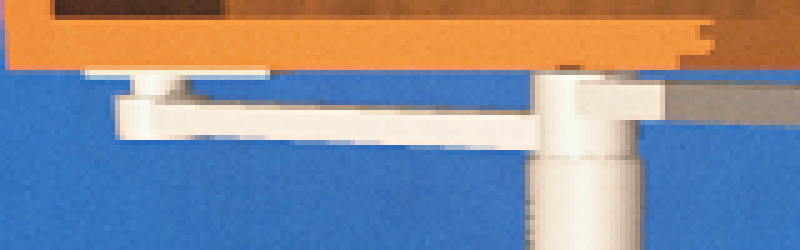

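Request:
{"fn": "play_rows", "kwargs": {"increments": [{"hand":60,"slide":[1.0,0,0.05],"roll":0},{"hand":60,"slide":[2.0,0,0.05],"roll":0},{"hand":60,"slide":[3.0,0,0.05],"roll":0},{"hand":60,"slide":[3.6,0,0.05],"roll":0},{"hand":60,"slide":[3.92,0,0.05],"roll":0},{"hand":60,"slide":[3.92,0,0.05],"roll":0},{"hand":60,"slide":[3.92,0,0.05],"roll":0},{"hand":30,"slide":[3.92,0,0.05],"roll":0},{"hand":24,"slide":[3.92,0,0.05],"roll":0},{"hand":20,"slide":[3.92,0,0.05],"roll":0},{"hand":18,"slide":[3.92,0,0.05],"roll":0},{"hand":14,"slide":[3.92,0,0.05],"roll":0},{"hand":14,"slide":[3.92,0,0.05],"roll":0},{"hand":14,"slide":[3.92,0,0.05],"roll":0},{"hand":14,"slide":[3.92,0,0.05],"roll":0},{"hand":14,"slide":[3.92,0,0.05],"roll":0}]}}

```text
time_s: 4.3
tool_pos: [472.1, -369.8, 105.1]
eef_rot: [169.5, 89.9, 165.2]
force: [-4.1, -1.3, 4.5]
width: 17.6
```

Request:
{"fn": "play_rows", "kwargs": {"increments": [{"hand":12,"slide":[-0.1,0,-0.07],"roll":0},{"hand":12,"slide":[-0.21,0,-0.14],"roll":0},{"hand":12,"slide":[-0.3,0,-0.21],"roll":0},{"hand":12,"slide":[-0.4,0,-0.29],"roll":0},{"hand":12,"slide":[-0.4,0,-0.29],"roll":0}]}}

```text
time_s: 4.8
tool_pos: [463.9, -369.2, 117.8]
eef_rot: [176.5, 90.0, 172.2]
force: [3.6, 1.0, -2.2]
width: 17.2
```

Request:
{"fn": "play_rows", "kwargs": {"increments": [{"hand":12,"slide":[-0.09,0,-0.09],"roll":0},{"hand":12,"slide":[-0.18,0,-0.17],"roll":0},{"hand":12,"slide":[-0.26,0,-0.26],"roll":0},{"hand":12,"slide":[-0.34,0,-0.36],"roll":0},{"hand":12,"slide":[-0.34,0,-0.36],"roll":0}]}}

```text
time_s: 5.3
tool_pos: [454.1, -368.5, 128.9]
eef_rot: [-18.2, 89.9, -22.5]
force: [5.4, 2.0, 0.6]
width: 17.2
```

Request:
{"fn": "play_rows", "kwargs": {"increments": [{"hand":12,"slide":[-0.08,0,-0.1],"roll":0},{"hand":12,"slide":[-0.15,0,-0.2],"roll":0},{"hand":12,"slide":[-0.22,0,-0.3],"roll":0},{"hand":12,"slide":[-0.28,0,-0.4],"roll":0},{"hand":12,"slide":[-0.34,0,-0.51],"roll":0},{"hand":12,"slide":[-0.37,0,-0.6],"roll":0},{"hand":12,"slide":[-0.37,0,-0.6],"roll":0}]}}

```text
time_s: 6.0
tool_pos: [438.2, -367.4, 141.6]
eef_rot: [-13.8, 89.6, -18.1]
force: [9.1, 4.2, 4.2]
width: 17.3
```

Run:
```python
from h import *
s=sense();print(s['force'],s['width'],s['tool_pos'])
a,d=get_image('scene');cv2.imwrite('pics/s4.png',cv2.resize(a[60:300,40:300],None,fx=2.4,fy=2.4))
r=lidfit('scene',d)
w,_=get_image('wrist');cv2.imwrite('pics/w4.png',w)
```

```text
[9.0917964  4.19391011 4.20008958] 17.27985809473048 [ 438.20773345 -367.35798772  141.58192677]
conf 0.6 5363 c [ 548.9 -179.7  225.5] n [ 0.741 -0.056  0.669] std 2.16 open 0.838 yaw -4.29
```

View pics/s4.png

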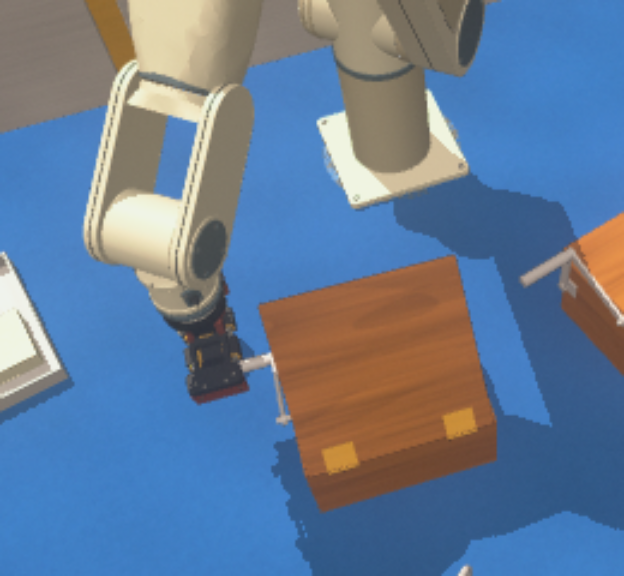

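View pics/w4.png

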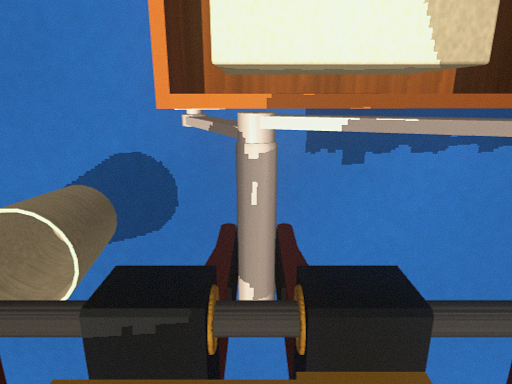

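Request:
{"fn": "play_rows", "kwargs": {"increments": [{"hand":22,"slide":[0,0,0],"roll":0},{"hand":30,"slide":[0,0,0],"roll":0},{"hand":45,"slide":[0,0,0],"roll":0},{"hand":50,"slide":[0,0,0],"roll":0},{"hand":50,"slide":[-0.5,0,0],"roll":0},{"hand":50,"slide":[-1.5,0,0],"roll":0},{"hand":50,"slide":[-2.8,0,0],"roll":0},{"hand":30,"slide":[-4.2,0,0],"roll":0},{"hand":10,"slide":[-5.6,0,0],"roll":0},{"hand":0,"slide":[-6.95,0,0],"roll":0},{"hand":0,"slide":[-6.95,1.4,0.4],"roll":0},{"hand":0,"slide":[-6.95,2.8,0.8],"roll":0},{"hand":0,"slide":[-6.95,4.2,1.2],"roll":0},{"hand":0,"slide":[-6.95,5.6,1.6],"roll":0},{"hand":0,"slide":[-6.95,6.58,1.79],"roll":0},{"hand":0,"slide":[-6.95,6.58,1.79],"roll":0},{"hand":0,"slide":[-6.95,6.58,1.79],"roll":0},{"hand":0,"slide":[-6.95,6.58,1.79],"roll":0}]}}

```text
time_s: 7.95
tool_pos: [505.2, -175.0, 350.5]
eef_rot: [-18.2, 89.6, -22.6]
force: [-0.2, -1.7, -0.2]
width: 0.3
```

Run:
```python
from h import *
s=sense();print(s['time_s'],s['force'],s['width'],toolT(s).round(3))
a,d=get_image('scene');cv2.imwrite('pics/s5.png',cv2.resize(a[60:300,40:300],None,fx=2.4,fy=2.4))
r=lidfit('scene',d)
a,d=get_image('top');cv2.imwrite('pics/t5.png',cv2.resize(a[100:330,180:440],None,fx=2.4,fy=2.4))
```

```text
7.95 [-0.17615368 -1.66740187 -0.21644943] 0.3028525919874092 [[ 6.00000e-03  7.60000e-02  9.97000e-01  5.05219e+02]
 [-3.00000e-03  9.97000e-01 -7.60000e-02 -1.75042e+02]
 [-1.00000e+00 -2.00000e-03  6.00000e-03  3.50530e+02]
 [ 0.00000e+00  0.00000e+00  0.00000e+00  1.00000e+00]]
conf 0.9 5012 c [ 551.7 -179.9  222.3] n [ 0.74  -0.055  0.67 ] std 2.12 open 0.837 yaw -4.28
```

View pics/s5.png

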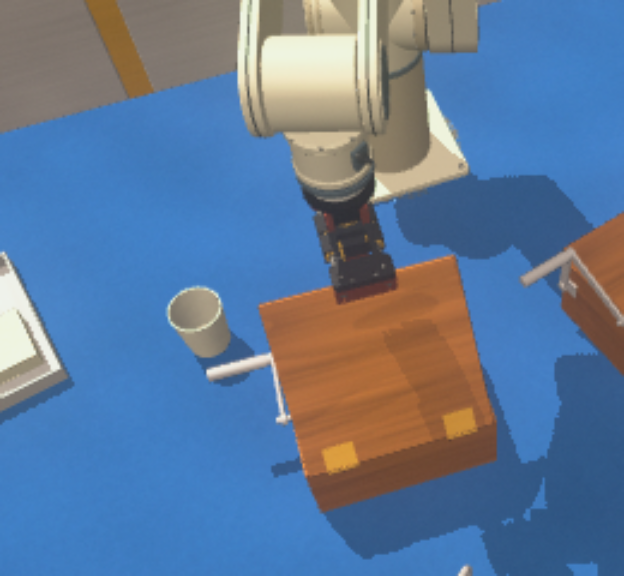

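View pics/t5.png

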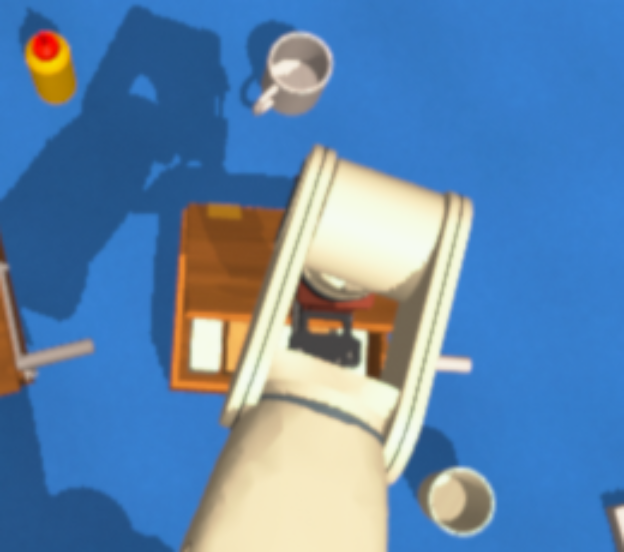

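```bash
cat > rows.py <<'E'
import sys,numpy as np
from h import *
s=sense();p=s['tool_pos'];T=toolT(s)[:3,:3]
H=np.array([621.5,-182.8,130.5]);e=np.array([np.cos(np.radians(4.27)),-np.sin(np.radians(4.27)),0])
off=float(sys.argv[3]) if len(sys.argv)>3 else 13
for t in np.linspace(float(sys.argv[1]),float(sys.argv[2]),15):
    w=H+e*(-210*np.cos(t)+10*np.sin(t)+off);w[2]+=210*np.sin(t)+10*np.cos(t)
    print(round(t,3),((w-p)@T/30).round(2).tolist(),w.round(0))
E
python3 rows.py 0.95 0.53
```

```text
0.95 [1.44, 0.04, 0.51] [ 521. -175.  307.]
0.92 [1.55, 0.04, 0.33] [ 516. -175.  304.]
0.89 [1.67, 0.04, 0.16] [ 510. -175.  300.]
0.86 [1.8, 0.04, -0.01] [ 505. -174.  296.]
0.83 [1.93, 0.04, -0.17] [ 500. -174.  292.]
0.8 [2.07, 0.04, -0.33] [ 496. -173.  288.]
0.77 [2.21, 0.04, -0.49] [ 491. -173.  284.]
0.74 [2.35, 0.04, -0.64] [ 487. -173.  279.]
0.71 [2.5, 0.04, -0.79] [ 482. -172.  275.]
0.68 [2.66, 0.04, -0.93] [ 478. -172.  270.]
0.65 [2.81, 0.04, -1.07] [ 474. -172.  266.]
0.62 [2.98, 0.04, -1.2] [ 470. -171.  261.]
0.59 [3.14, 0.04, -1.33] [ 466. -171.  256.]
0.56 [3.31, 0.04, -1.45] [ 462. -171.  251.]
0.53 [3.49, 0.04, -1.57] [ 459. -171.  245.]
```

Request:
{"fn": "play_rows", "kwargs": {"increments": [{"hand":0,"slide":[0.8,0,0.5],"roll":0},{"hand":0,"slide":[1.44,0,0.51],"roll":0},{"hand":0,"slide":[1.55,0,0.33],"roll":0},{"hand":0,"slide":[1.67,0,0.16],"roll":0},{"hand":0,"slide":[1.74,0,0.07],"roll":0},{"hand":0,"slide":[1.8,0,-0.01],"roll":0},{"hand":0,"slide":[1.86,0,-0.09],"roll":0},{"hand":0,"slide":[1.93,0,-0.17],"roll":0},{"hand":0,"slide":[2.0,0,-0.25],"roll":0},{"hand":0,"slide":[2.07,0,-0.33],"roll":0},{"hand":0,"slide":[2.14,0,-0.41],"roll":0},{"hand":0,"slide":[2.21,0,-0.49],"roll":0}]}}

```text
time_s: 9.3
tool_pos: [490.9, -174.3, 283.9]
eef_rot: [-16.5, 89.6, -21.0]
force: [0.7, -0.6, 3.5]
width: 0.5
```

```bash
python3 - <<'E'
from h import *
lidfit()
E
python3 rows.py .74 .32
```

```text
conf 0.7 4786 c [ 550.1 -180.9  215. ] n [ 0.703 -0.053  0.709] std 2.1 open 0.783 yaw -4.29
0.74 [0.13, 0.04, -0.13] [ 487. -173.  279.]
0.71 [0.28, 0.04, -0.28] [ 482. -172.  275.]
0.68 [0.43, 0.04, -0.42] [ 478. -172.  270.]
0.65 [0.59, 0.04, -0.56] [ 474. -172.  266.]
0.62 [0.76, 0.04, -0.7] [ 470. -171.  261.]
0.59 [0.92, 0.04, -0.82] [ 466. -171.  256.]
0.56 [1.09, 0.04, -0.95] [ 462. -171.  251.]
0.53 [1.27, 0.04, -1.07] [ 459. -171.  245.]
0.5 [1.44, 0.04, -1.18] [ 455. -170.  240.]
0.47 [1.62, 0.04, -1.29] [ 452. -170.  235.]
0.44 [1.81, 0.04, -1.39] [ 449. -170.  229.]
0.41 [1.99, 0.04, -1.49] [ 446. -170.  223.]
0.38 [2.18, 0.04, -1.58] [ 444. -170.  218.]
0.35 [2.38, 0.04, -1.66] [ 441. -169.  212.]
0.32 [2.57, 0.04, -1.74] [ 439. -169.  206.]
```

Lid moves with 3.5 N; contact as predicted. Continue.

Request:
{"fn": "play_rows", "kwargs": {"increments": [{"hand":0,"slide":[0.13,0.02,-0.13],"roll":0},{"hand":0,"slide":[0.28,0.04,-0.28],"roll":0},{"hand":0,"slide":[0.43,0.04,-0.42],"roll":0},{"hand":0,"slide":[0.59,0.04,-0.56],"roll":0},{"hand":0,"slide":[0.76,0.04,-0.7],"roll":0},{"hand":0,"slide":[0.92,0.04,-0.82],"roll":0},{"hand":0,"slide":[1.09,0.04,-0.95],"roll":0},{"hand":0,"slide":[1.27,0.04,-1.07],"roll":0},{"hand":0,"slide":[1.44,0.04,-1.18],"roll":0},{"hand":0,"slide":[1.62,0.04,-1.29],"roll":0},{"hand":0,"slide":[1.81,0.04,-1.39],"roll":0},{"hand":0,"slide":[1.99,0.04,-1.49],"roll":0},{"hand":0,"slide":[2.18,0.04,-1.58],"roll":0},{"hand":0,"slide":[2.38,0.04,-1.66],"roll":0},{"hand":0,"slide":[2.57,0.04,-1.74],"roll":0}]}}

```text
time_s: 10.9
tool_pos: [438.5, -169.0, 205.5]
eef_rot: [-16.1, 89.7, -20.5]
force: [1.0, -0.0, 2.1]
width: 0.7
```

```bash
python3 - <<'E'
from h import *
lidfit()
E
python3 rows.py .3 .02
```

```text
conf 0.77 4519 c [ 526.5 -178.3  171.6] n [ 0.317 -0.025  0.948] std 2.31 open 0.324 yaw -4.45
0.3 [0.1, -0.01, -0.03] [ 437. -169.  202.]
0.28 [0.23, -0.01, -0.07] [ 436. -169.  198.]
0.26 [0.36, -0.01, -0.12] [ 435. -169.  194.]
0.24 [0.5, -0.01, -0.16] [ 433. -169.  190.]
0.22 [0.63, -0.01, -0.2] [ 432. -169.  186.]
0.2 [0.77, -0.01, -0.24] [ 431. -169.  182.]
0.18 [0.9, -0.01, -0.27] [ 430. -169.  178.]
0.16 [1.04, -0.01, -0.3] [ 429. -168.  174.]
0.14 [1.18, -0.01, -0.33] [ 428. -168.  170.]
0.12 [1.32, -0.01, -0.35] [ 428. -168.  166.]
0.1 [1.45, -0.01, -0.38] [ 427. -168.  161.]
0.08 [1.59, -0.01, -0.4] [ 427. -168.  157.]
0.06 [1.73, -0.01, -0.41] [ 426. -168.  153.]
0.04 [1.87, -0.01, -0.43] [ 426. -168.  149.]
0.02 [2.01, -0.01, -0.44] [ 425. -168.  145.]
```

Request:
{"fn": "play_rows", "kwargs": {"increments": [{"hand":0,"slide":[0.1,0,-0.03],"roll":0},{"hand":0,"slide":[0.23,0,-0.07],"roll":0},{"hand":0,"slide":[0.36,0,-0.12],"roll":0},{"hand":0,"slide":[0.5,0,-0.16],"roll":0},{"hand":0,"slide":[0.63,0,-0.2],"roll":0},{"hand":0,"slide":[0.77,0,-0.24],"roll":0},{"hand":0,"slide":[0.9,0,-0.27],"roll":0},{"hand":0,"slide":[1.0,0,-0.29],"roll":0},{"hand":0,"slide":[1.1,0,-0.31],"roll":0},{"hand":0,"slide":[1.2,0,-0.33],"roll":0},{"hand":0,"slide":[1.3,0,-0.35],"roll":0},{"hand":0,"slide":[1.4,0,-0.37],"roll":0},{"hand":0,"slide":[1.5,0,-0.38],"roll":0},{"hand":0,"slide":[1.58,0,-0.4],"roll":0}]}}

```text
time_s: 12.4
tool_pos: [426.5, -168.0, 157.4]
eef_rot: [-15.5, 89.8, -20.0]
force: [0.1, -0.5, 2.0]
width: 0.9
```

Run:
```python
from h import *
print(lidfit()[2])
a,d=get_image('scene');cv2.imwrite('pics/s6.png',cv2.resize(a[60:300,40:300],None,fx=2.4,fy=2.4))
```

```text
conf 0.84 4028 c [ 523.1 -179.4  146.9] n [ 0.081 -0.007  0.997] std 2.24 open 0.081 yaw -5.25
[ 523.0626134  -179.40718752  146.86140426]
```

View pics/s6.png

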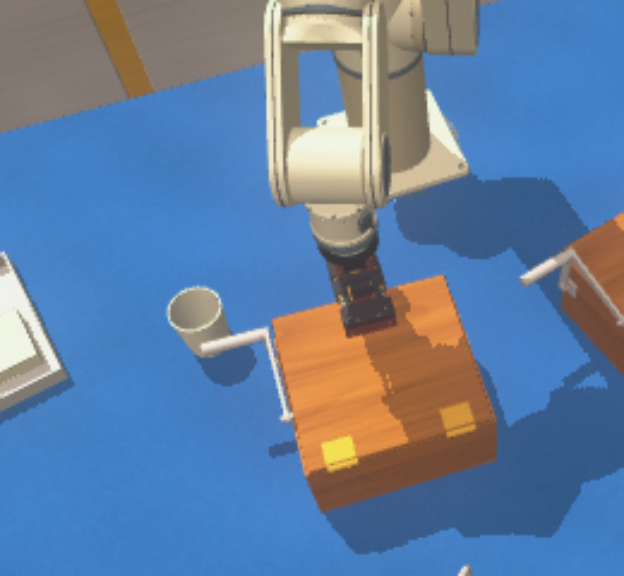

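Request:
{"fn": "play_rows", "kwargs": {"increments": [{"hand":0,"slide":[0.07,0,-0.01],"roll":0},{"hand":0,"slide":[0.14,0,-0.02],"roll":0},{"hand":0,"slide":[0.21,0,-0.02],"roll":0},{"hand":0,"slide":[0.27,0,-0.03],"roll":0},{"hand":0,"slide":[0.33,0,-0.03],"roll":0},{"hand":0,"slide":[0.38,0,-0.04],"roll":0},{"hand":0,"slide":[0.42,0,-0.04],"roll":0},{"hand":0,"slide":[0.46,0,-0.04],"roll":0},{"hand":0,"slide":[0.5,0,-0.04],"roll":0}]}}

```text
time_s: 13.45
tool_pos: [424.8, -167.7, 142.2]
eef_rot: [-12.9, 89.8, -17.4]
force: [-0.8, -0.3, 1.8]
width: 0.0
```

Request:
{"fn": "play_rows", "kwargs": {"increments": [{"hand":0,"slide":[0.03,0,0],"roll":0},{"hand":0,"slide":[0.06,0,0],"roll":0},{"hand":0,"slide":[0.08,0,0],"roll":0},{"hand":0,"slide":[0.08,0,0],"roll":0}]}}

```text
time_s: 13.85
tool_pos: [424.7, -167.7, 140.3]
eef_rot: [-14.0, 89.8, -18.5]
force: [-3.3, 0.1, 8.5]
width: 0.5
```

Request:
{"fn": "play_rows", "kwargs": {"increments": [{"hand":0,"slide":[0.02,0,0],"roll":0},{"hand":0,"slide":[0.03,0,0],"roll":0},{"hand":0,"slide":[0.03,0,0],"roll":0}]}}

```text
time_s: 14.15
tool_pos: [424.8, -167.7, 140.2]
eef_rot: [-13.9, 89.8, -18.4]
force: [-4.3, 1.4, 13.2]
width: 0.5
```

Request:
{"fn": "play_rows", "kwargs": {"increments": [{"hand":0,"slide":[0.03,0,0],"roll":0},{"hand":0,"slide":[0.04,0,0],"roll":0},{"hand":0,"slide":[0.04,0,0],"roll":0}]}}

```text
time_s: 14.45
tool_pos: [424.8, -167.7, 140.2]
eef_rot: [-14.6, 89.8, -19.0]
force: [-5.7, 2.5, 18.8]
width: 0.3
```

Solid stop at z = 140.2 (rim 130 + lid 10). Retreat straight up and check.

Request:
{"fn": "play_rows", "kwargs": {"increments": [{"hand":0,"slide":[-0.05,0,0],"roll":0},{"hand":0,"slide":[-0.2,0,0],"roll":0},{"hand":0,"slide":[-0.8,0,0],"roll":0},{"hand":0,"slide":[-2.0,0,0],"roll":0},{"hand":0,"slide":[-3.5,0,0],"roll":0},{"hand":0,"slide":[-5.0,0,0],"roll":0},{"hand":0,"slide":[-5.0,0,0],"roll":0},{"hand":0,"slide":[-5.0,0,0],"roll":0},{"hand":0,"slide":[-5.0,0,0],"roll":0}]}}

```text
time_s: 15.35
tool_pos: [423.5, -167.1, 288.8]
eef_rot: [11.8, 90.0, 7.4]
force: [0.0, -0.1, -0.5]
width: -0.2
```

Run:
```python
from h import *
s=sense();print(s['force'],s['dq'].round(2))
a,d=get_image('scene');cv2.imwrite('pics/s7.png',cv2.resize(a[60:300,40:300],None,fx=2.4,fy=2.4))
r,P,c,n=lidfit('scene',d)
for x in range(420,630,30):
    q=P[abs(P[:,0]-x)<10]; print(x,np.median(q[:,2]).round(1))
w,_=get_image('wrist');cv2.imwrite('pics/w7.png',w)
```

```text
[ 0.01878868 -0.07703091 -0.54790842] [ 0.07  0.86  0.36 -0.04  0.11 -0.09]
conf 0.94 4025 c [ 514.9 -176.9  138.5] n [-0.003 -0.001  1.   ] std 2.1 open 0.004 yaw -156.74
420 138.4
450 138.5
480 138.5
510 138.3
540 138.4
570 138.5
600 138.9
```

View pics/s7.png

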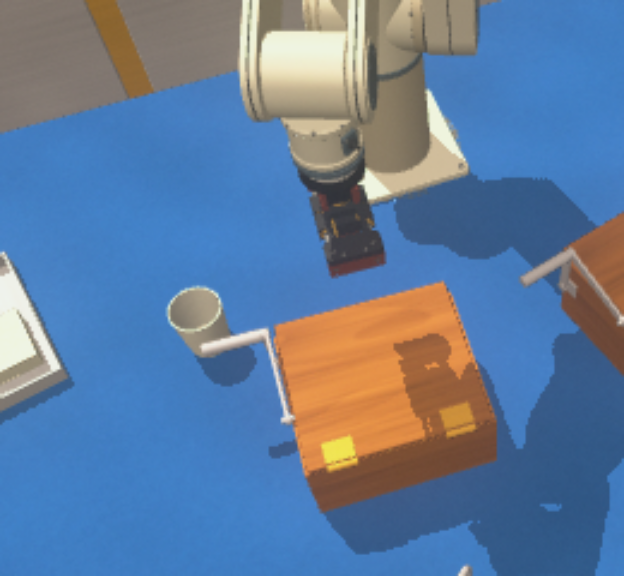

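View pics/w7.png

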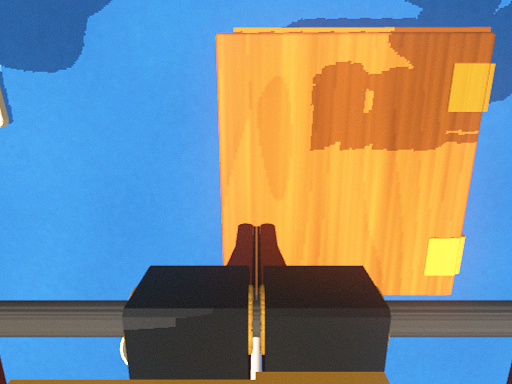

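Lid is flat (fit 0.004 rad, face at 138–139 mm), the stay is folded like the twin's, and the cup is unmoved. Handing in.

```bash
python3 -c "
from rig import *
print(close_job())"
```

```text
the job is handed in; nothing more can be done
None
```

The lid is fully shut and the job is handed in at about 15.5 s of the 56 s allowed. I gripped the stay's cross bar and lifted it about 36 mm along its arc. The stay unlocked and stayed put when I let go. I then pushed the lid down at the lip with the shut fingers, slowing from about 0.3 rad/s to a few mm/s at the end.

- **Forces:** the push on the way down stayed under about 4 N at each reading. I pressed to about 19 N once the lid was on the rim to confirm the stop.
- **Lid:** after I backed off, a plane fitted to it read 0.004 rad. The fingertip had met a solid stop at z = 140.2 mm, which matches the rim (130 mm) plus the lid (10 mm).
- **Camera disagreement:** the scene camera put the lid face at 138.5 mm, within its 2 mm calibration error.
- **Stay and surroundings:** in the picture the stay is folded like the twin's, and the cup next to the bin had not moved. The gripper was clear of everything, with no force on the wrist.
- **Not measured:** I judged the stay's knee angle only from the pictures, and the hand-in reports no verdict.

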